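# Fit a quarter-turn hook to the strut rail

## Task

Fit the loose quarter-turn hook into the slotted rail, its grip at least 80 mm from the grip of the hook already fitted: put its T-head into the slot lengthwise, press it in against its spring without forcing it, give it a quarter turn so that its arm points down the slope to the front like the fitted one's, and let go, so that the spring draws the head home and its two grooves catch the lips of the rail. Leave the fitted hook and the slope of the rail as they are, and do not knock over or push aside the pot, the bottle, the wax tin and the jar.

Things in the scene. Friction and masses are not known exactly. Their poses are not given: they have to be found in the camera images.
- hook: the loose hook, 90 mm tall, 0.3 kg, standing on its T-head on a 38 mm wooden board. Origin: middle of the head's underside; z up the stem; x along the head; the arm goes to -x. Head 40 (x) x 19 (y) x 10 mm, on top two 7 mm wide, 3 mm deep grooves, centred 12 mm either side of the axis (stem 17 mm thick). Head, stem, black grip and arm are one rigid piece; the sprung steel cup (47 mm across) slides on the stem.
- hook_grip (a point): middle of the loose hook's flat black grip, 62 mm above its origin; axes as hook. The grip is 34 mm long (x), 15 mm thick (y; take it across this) and 40 mm tall (z 42 to 82 mm). Below it the cup's flange has its underside at z = 12 mm when free, and can be pushed up to z = 20 mm, a solid stop; the spring takes 4 N to start, 8 N at the stop.
- hook_tip (a point): tip of the loose hook's round steel arm: 61 mm to -x and 87 mm above its origin; the arm leaves the grip 46 mm above the origin.
- rail_slot (a point): middle of the slot's mouth, in the outer face of the rail. z straight out of the slot (leans 25 to 35 degrees from vertical to the robot), y along the slot, x across it up the slope. Steel channel 300 mm long (y), 56 wide, 36 deep, ends capped; slot 23 mm wide; lip edges 3 mm thick, curled in to 7 mm below the face. Turning needs the head's top below that: hook origin at z = -17.5 to -20 mm (press to the stop); caught: -14 mm. Pivot 18 mm below.
- rail: the slotted steel rail with the fitted hook in it, held by stiff pivots between two grey cheeks on a wooden foot that is fixed down. Origin on the pivot line, 18 mm under rail_slot; axes as rail_slot. It must not be pressed with more than 60 N.
- fitted_grip (a point): middle of the black grip of the hook already fitted, same model: caught in the rail, 48 mm out from the rail's face, arm down the slope to the front. A stiff fit in the rail: it sits 0 to 100 mm either side of the rail's middle. At the end the two grips must be 80 mm or more apart along the rail.
- pot: cream enamel paste pot, 75 mm across, 75 mm tall; stands on the board, right; origin under its middle
- ink: brown stoneware ink bottle with a cork, 49 mm across, 80 mm tall; stands on the board, right; origin under its middle
- wax: round dark green wax tin, 62 mm across, 46 mm tall; stands on the board, right; origin under its middle
- jar: glass jar with a green lid, 69 mm across, 84 mm tall; stands on the table, left; origin under its middle

How it is judged:
By the outcome, as a careful person would: the job done as asked, in the order asked, and still so for the second after the job is handed in, with the robot touching nothing.
It also fails if it takes over 43 s, if anything falls off the work surface, if the arm or the gripper's body presses on something with over 40 N, if the wrist force passes 120 N, or if a joint passes its speed limit or range.

## Robot

A 7-joint arm with a two-finger parallel gripper is mounted at the origin on a cart in front of the work surface, level with it; the furniture and walls round the work are solid. World frame = base frame: x ahead of the robot, y to its left, z up, the work surface at z = 0. Lengths are in m, angles in rad, forces in N, time in s.
With the tool pointing down it reaches from about 0.35 to 0.9 m from the base axis. Payload 7.2 kg.
Tool frame: the origin (TCP) lies at the very end of the fingers, on their centre line; the grasp point (between the pads) lies 19 mm behind it; z points along the fingers, y is the line along which they close (so a half turn about z gives the same grasp; the last joint's range is limited). The gripper opens to 88 mm and grips with 3 to 60 N. Pads are 20 mm wide; open, the fingers measure 115 mm over their backs; the gripper's body (75 mm by 178 mm) begins 61 mm behind the grasp point.
Start: joints at [-1.185, 0.411, -0.013, 1.596, 0.006, 1.134, -0.082], TCP at [0.274, 0.562, 0.223] pointing down, gripper open.
Joint ranges: [-2.95, 2.95], [-0.29, 1.99], [-1.47, 1.44], [0.14, 2.54], [-1.03, 4.17], [0.13, 1.85], [-2.86, 2.86]. Speed limits (rad/s): [2.39, 2.39, 3.01, 3.01, 3.14, 3.14, 3.14].

## Interface

Orientations are given as a rotation vector (axis times angle).
In Python, from rig import env, imaging, order gives the robot as it stands. The module is installed in compiled form; this text tells all that it offers.
- The arm moves only by the tool play_rows, never from a script. Its arguments are lists of equal length, an entry for each row: "dr": the turn, a rotation vector about the tool's x, y, z in degrees, a list of three; "dp": the shift along the tool's x, y, z in m, a list of three; "grip": the finger opening in m, from 0 to 0.0878. A call has 1 to 10 rows; each row shifts and turns the commanded pose from where the row before left it, along the tool's axes as they then stand; what a row does not reach is not made up. A row lasts 1/12 s, in which the tool goes at most 41.7 mm and 7.16 degrees, less where a joint would pass 70% of its speed; a pose out of reach is approached as far as the arm can. A call with a gripper value outside its range is refused whole. The fingers move at their own pace and stop on an object; "force" is the grip in N (left out, the last holds). Time passes only in rows, so rows that do not move let the fingers close. It gives the time, the measured TCP pose, the force, the opening and the grip force at its end, in the units of the state.
- env.read_state(): the state, without advancing time (a new reading comes with each control period).
- imaging.grab_frame(name): name is "side" or "top" or "wrist"; returns the picture (384x512x3 uint8, blue, green, red); there is no depth.
- imaging.camera_model(name): a dict with "fx", "fy", "cx", "cy" (pixels), "eye" and "orientation" of the camera in the world; the wrist camera has in their place "mount" (4x4, takes a point from camera to tool coordinates, whose origin is the TCP and whose axes are the flange's). Camera axes: x right, y up, looking along -z (the intrinsics and any distortion apply to the point x, -y, -z); pixel columns grow to the right and rows downward; lengths in m; the calibration is good to about 2 mm. A picture is of the moment at which its call begins: read the wrist's pose just before it. camera_model takes no time and is no camera call.
- order.job_done(): hands the job in; it is judged then, once.
The state is a dict: "time": time; "joints": joint angles; "qvel": joint speeds; "joint_torque": joint torques, N m; "position": TCP position; "tool_rot": TCP orientation; "wrist_force": force on the tool from outside, world axes, zero at the start; "wrist_torque": the same for the moment, N m; "opening": finger opening in m; "grasp_force": force on a finger pad.
Only numpy, scipy, OpenCV 4.12 (cv2) and the standard library are available. Lean on these libraries where they do the work, as an engineer would, in place of code of your own. Each camera call takes 0.05 s, during which the arm holds its last target. There are 200 camera calls.

## Working session

There is one attempt and no reset: what is moved stays moved. The work goes in short steps, Python scripts to look and compute and a tool call to move; the robot and the scene stay as the last step left them, time stands still between calls to the robot, and variables do not carry over. Pictures are saved under pics/ and viewed, at most 10 in all, crops included, and the job is handed in when it is done.

Besides the shell and the picture viewer there is one more tool, called after "Call:" by a JSON object that holds its "method" and its "body". play_rows: Moves the arm, as the interface text tells. Its arguments: {"type":"object","properties":{"dr":{"type":"array","items":{"type":"array","items":{"type":"number"}}},"dp":{"type":"array","items":{"type":"array","items":{"type":"number"}}},"grip":{"type":"array","items":{"type":"number"}},"force":{"type":"number"}},"required":["dr","dp","grip"]}

```bash
mkdir -p pics; cat > h.py <<'E'
import numpy as np, cv2
from scipy.spatial.transform import Rotation as R
from rig import env, imaging, order
def cam(n,st=None):
    m=imaging.camera_model(n)
    if 'mount' in m:
        T=np.eye(4);T[:3,:3]=R.from_rotvec(st['tool_rot']).as_matrix();T[:3,3]=st['position']
        M=T@np.array(m['mount']);return m,M[:3,3],M[:3,:3]
    o=np.array(m['orientation'])
    Rm=o if o.shape==(3,3) else R.from_rotvec(o).as_matrix() if o.size==3 else None
    return m,np.array(m['eye']),Rm
def ray(c,u,v):
    m,e,Rm=c
    d=Rm@np.array([(u-m['cx'])/m['fx'],-(v-m['cy'])/m['fy'],-1]);return e,d/np.linalg.norm(d)
def onz(c,u,v,z):
    e,d=ray(c,u,v);return e+d*(z-e[2])/d[2]
def tri(c1,p1,c2,p2):
    a,d=ray(c1,*p1);b,f=ray(c2,*p2)
    s=np.linalg.lstsq(np.c_[d,-f],b-a,rcond=None)[0]
    P,Q=a+s[0]*d,b+s[1]*f
    return (P+Q)/2,np.linalg.norm(P-Q)
def proj(c,P):
    m,e,Rm=c;q=Rm.T@(np.array(P)-e);return np.array([m['cx']+m['fx']*q[0]/-q[2],m['cy']-m['fy']*q[1]/-q[2]])
E
python3 - <<'E'
from h import *
st=env.read_state();print(st)
for n in['side','top','wrist']:
    print(n,imaging.camera_model(n))
    cv2.imwrite(f'pics/{n}0.png',imaging.grab_frame(n))
E
```

```text
{'time': 0.0, 'joints': array([-1.18520689,  0.41190127, -0.01271781,  1.59701998,  0.00560137,
        1.13431552, -0.0821711 ]), 'qvel': array([ 0.00119719,  0.00060731,  0.00085421, -0.00095921, -0.00113511,
       -0.0007392 , -0.00035739]), 'joint_torque': array([ 6.48851747e-04, -5.87948871e+01,  6.42476622e-01, -2.91078436e+01,
       -5.36854821e-02,  1.82404899e-02,  1.20457566e-04]), 'position': array([0.27379904, 0.56127641, 0.22181806]), 'tool_rot': array([-7.06563038e-01, -3.06084809e+00,  2.49549284e-03]), 'wrist_force': array([-0.46967895,  0.1561905 , -0.30859345]), 'wrist_torque': array([-0.02887672,  0.00606565, -0.04034535]), 'grasp_force': 0.0, 'opening': 0.08804501716994123}
side {'fx': 369.0331065008756, 'fy': 369.0331065008756, 'cx': 252.98282974910896, 'cy': 184.57184574611506, 'eye': array([-0.00639878, -0.99129281,  0.68795293]), 'orientation': array([ 1.09702786, -0.2883072 , -0.43755798])}
top {'fx': 439.4033644922283, 'fy': 439.4033644922283, 'cx': 256.65887893966305, 'cy': 190.650968625602, 'eye': array([0.26402759, 0.02614903, 1.81927109]), 'orientation': array([ 0.10076383, -0.13106762, -1.54399495])}
wrist {'fx': 331.35431936837904, 'fy': 331.35431936837904, 'cx': 256.0233829599526, 'cy': 194.8544635881621, 'mount': array([[-1.44638701e-04,  9.65461942e-01,  2.60544082e-01,
         6.95048011e-02],
       [ 9.99999971e-01,  8.93961304e-05,  2.23878180e-04,
        -5.84626025e-04],
       [ 1.92854230e-04,  2.60544106e-01, -9.65461926e-01,
        -1.62224245e-01],
       [ 0.00000000e+00,  0.00000000e+00,  0.00000000e+00,
         1.00000000e+00]])}
```

View pics/side0.png

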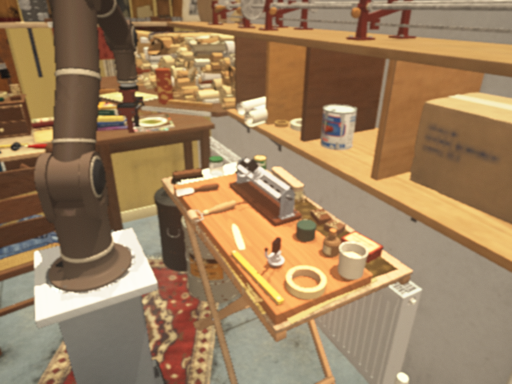

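View pics/top0.png

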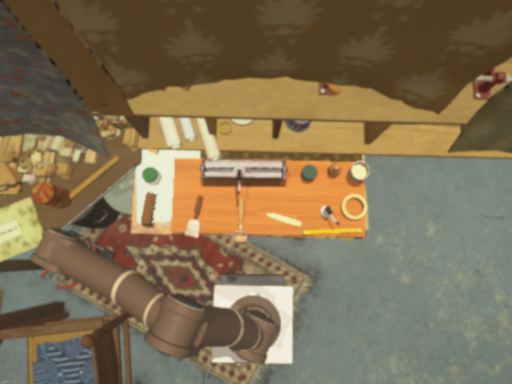

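The side view shows the loose hook at about (276,252) and the rail at about (265,190). In the top view the hook is at about (330,213) and the rail spans (202..285,170). Pot, bottle and tin are right of the rail, and the jar is at the left.

```bash
python3 - <<'E'
from h import *
s=cv2.imread('pics/side0.png');t=cv2.imread('pics/top0.png')
a=cv2.resize(s[145:295,225:345],None,fx=4,fy=4,interpolation=cv2.INTER_CUBIC) #480x600
b=cv2.resize(t[150:195,195:295],(320,144),interpolation=cv2.INTER_CUBIC)
c=cv2.resize(t[195:235,305:355],(320,256),interpolation=cv2.INTER_CUBIC)
im=np.zeros((600,800,3),np.uint8);im[:,:480]=a;im[:144,480:]=b;im[150:406,480:]=c
cv2.imwrite('pics/crop1.png',im)
ct=cam('top')
for uv in[(330,213),(243,170),(202,170),(285,170)]:print(uv,onz(ct,*uv,.09))
E
```

```text
(330, 213) [ 0.44020943 -0.29718559  0.09      ]
(243, 170) [0.60463354 0.05203115 0.09      ]
(202, 170) [0.60033123 0.21578876 0.09      ]
(285, 170) [ 0.60905863 -0.11640012  0.09      ]
```

View pics/crop1.png

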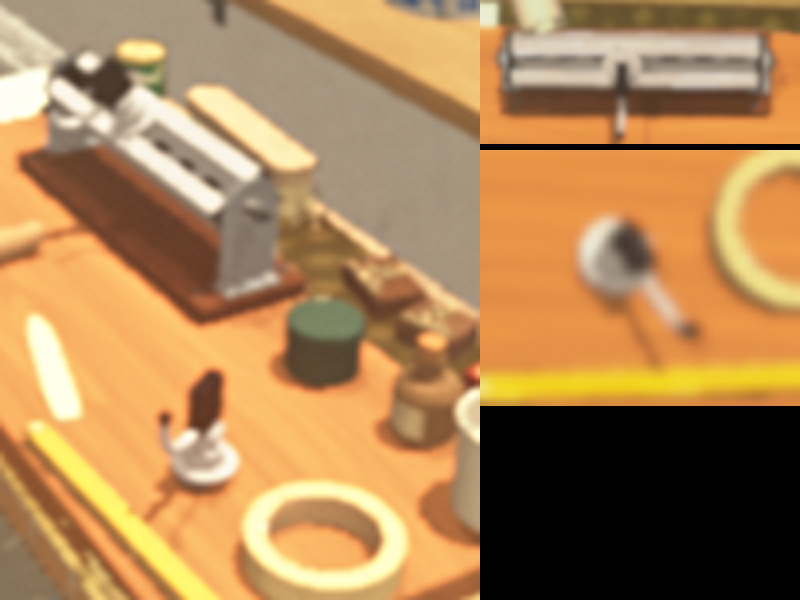

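The crop shows the loose hook with its arm toward the front and right: in the top view the grip is at about (328.4,209.8), the tip at (337.5,223.1) and the cup at (324.8,211.4). The fitted hook sits near the rail's middle.

```bash
cat >> h.py <<'E'
def rows(P,Rt,st=None,pos=None,rot=None):
    "tool-frame shift and rotvec (deg) to reach world pose"
    if st is not None: pos,rot=st['position'],R.from_rotvec(st['tool_rot'])
    dr=(rot.inv()*Rt).as_rotvec(degrees=True);dp=rot.inv().apply(np.array(P)-pos)
    n=max(np.linalg.norm(dp)/.0417,np.linalg.norm(dr)/7.16)
    return dp,dr,n
def Rz_y(yaw,tz=(0,0,-1)):
    "tool with z=tz and y at yaw (projected perpendicular to tz)"
    z=np.array(tz,float);z/=np.linalg.norm(z);y=np.array([np.cos(yaw),np.sin(yaw),0]);y-=z*(y@z);y/=np.linalg.norm(y)
    return R.from_matrix(np.c_[np.cross(y,z),y,z])
E
python3 - <<'E'
from h import *
s,t=cam('side'),cam('top')
f=lambda x,y:(225+x/4,145+y/4)
g=lambda x,y:(195+(x-480)*100/320,150+y*45/144)
k=lambda x,y:(305+(x-480)/6.4,195+(y-150)/6.4)
for n,a,b in[('grip',f(207,403),k(630,245)),('tip',f(165,418),k(688,330)),('cup',f(204,465),k(607,255)),('fitgrip',f(112,85),g(624,75))]:
    print(n,tri(s,a,t,b))
print(onz(t,*k(630,245),.11),onz(t,*k(688,330),.125),onz(t,*k(607,255),.053))
for y in(37,60,82):print([onz(t,*g(x,y),.17).round(3) for x in(510,765)])
st=env.read_state()
P=np.array([.45,-.29,.30]);dp,dr,n=rows(P,Rz_y(np.radians(-45)),st);print(dp,dr,n)
E
```

```text
grip (array([ 0.45305374, -0.28961658,  0.10259283]), np.float64(0.003983055174686103))
tip (array([ 0.40026835, -0.32044589,  0.12715193]), np.float64(0.00537651886632277))
cup (array([ 0.45370983, -0.28575958,  0.04737971]), np.float64(0.00700138713497449))
fitgrip (array([0.57204907, 0.06185511, 0.18393871]), np.float64(0.0011876302694188213))
[ 0.45044844 -0.28732868  0.11      ] [ 0.39799774 -0.31967959  0.125     ] [ 0.44995146 -0.28316606  0.053     ]
[array([0.618, 0.199, 0.17 ]), array([ 0.626, -0.106,  0.17 ])]
[array([0.59 , 0.198, 0.17 ]), array([ 0.598, -0.106,  0.17 ])]
[array([0.563, 0.197, 0.17 ]), array([ 0.571, -0.106,  0.17 ])]
[-0.53155547 -0.68811218 -0.07710993] [-4.12679060e-02  6.72339698e-02  1.08999727e+02] 20.933418568440533
```

Call:
{"method": "play_rows", "body": {"dp": [[-0.024,-0.031,-0.008],[-0.024,-0.031,-0.008],[-0.024,-0.031,-0.008],[-0.024,-0.031,-0.008],[-0.024,-0.031,-0.008],[-0.024,-0.031,0],[-0.024,-0.031,0],[-0.024,-0.031,0],[-0.024,-0.031,0],[-0.024,-0.031,0]], "dr": [[0,0,0],[0,0,0],[0,0,0],[0,0,0],[0,0,0],[0,0,0],[0,0,0],[0,0,0],[0,0,0],[0,0,0]], "grip": [0.0878,0.0878,0.0878,0.0878,0.0878,0.0878,0.0878,0.0878,0.0878,0.0878]}}

```text
time: 0.98
position: [0.3537, 0.1759, 0.2627]
tool_rot: [-0.707, -3.061, -0.001]
wrist_force: [0.6, -0.3, 0.2]
opening: 0.0881
grasp_force: 0.0
```

Call:
{"method": "play_rows", "body": {"dp": [[-0.024,-0.031,0],[-0.024,-0.031,0],[-0.024,-0.031,0],[-0.024,-0.031,0],[-0.024,-0.031,0],[-0.024,-0.031,0.004],[-0.024,-0.031,0.004],[-0.024,-0.031,0.004],[-0.024,-0.031,0.004],[-0.024,-0.031,0.004]], "dr": [[0,0,0],[0,0,0],[0,0,0],[0,0,0],[0,0,0],[0,0,0],[0,0,0],[0,0,0],[0,0,0],[0,0,0]], "grip": [0.0878,0.0878,0.0878,0.0878,0.0878,0.0878,0.0878,0.0878,0.0878,0.0878]}}

```text
time: 1.82
position: [0.4336, -0.2078, 0.2427]
tool_rot: [0.706, 3.06, 0.0]
wrist_force: [0.6, 0.3, -0.5]
opening: 0.0881
grasp_force: 0.0
```

Call:
{"method": "play_rows", "body": {"dp": [[-0.024,-0.031,0],[-0.024,-0.031,0],[0,0,0],[0,0,0],[0,0,0],[0,0,0],[0,0,0],[0,0,0],[0,0,0],[0,0,0]], "dr": [[0,0,0],[0,0,0],[0,0,7],[0,0,7],[0,0,7],[0,0,7],[0,0,7],[0,0,7],[0,0,7],[0,0,7]], "grip": [0.0878,0.0878,0.0878,0.0878,0.0878,0.0878,0.0878,0.0878,0.0878,0.0878]}}

```text
time: 2.65
position: [0.4495, -0.2825, 0.2425]
tool_rot: [-2.068, -2.365, -0.0]
wrist_force: [0.0, 0.4, 0.6]
opening: 0.0879
grasp_force: 0.0
```

Call:
{"method": "play_rows", "body": {"dp": [[0,0,0],[0,0,0],[0,0,0],[0,0,0],[0,0,0],[0,0,0],[0,0,0],[0,0,0],[0,0,0],[0,0,0]], "dr": [[0,0,7],[0,0,7],[0,0,7],[0,0,7],[0,0,7],[0,0,7],[0,0,7],[0,0,7],[0,0,7],[0,0,5]], "grip": [0.0878,0.0878,0.0878,0.0878,0.0878,0.0878,0.0878,0.0878,0.0878,0.0878]}}

```text
time: 3.48
position: [0.4496, -0.2824, 0.2424]
tool_rot: [-3.037, -0.804, 0.0]
wrist_force: [0.2, -0.9, -0.3]
opening: 0.0879
grasp_force: 0.0
```

```bash
python3 - <<'E'
from h import *
st=env.read_state();im=imaging.grab_frame('wrist');cv2.imwrite('pics/w1.png',im)
print(st['time'],st['position'],R.from_rotvec(st['tool_rot']).as_matrix().round(3),st['joints'].round(2))
c=cam('wrist',st);print(proj(c,[.452,-.289,.12]),proj(c,[.40,-.32,.125]))
E
```

```text
3.4833 [ 0.44961156 -0.28238982  0.24244819] [[ 0.869  0.495 -0.   ]
 [ 0.495 -0.869  0.   ]
 [-0.    -0.    -1.   ]] [-0.47  0.49  1.31  1.85 -0.51  1.21 -0.04]
[262.03282758 190.30105892] [263.15585485 255.48795263]
```

View pics/w1.png

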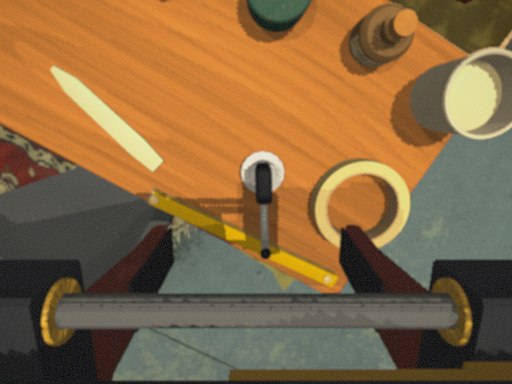

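The wrist view shows the hook straight below: grip at about (263,163–202), tip at (266,254), with its axis nearly along tool x. The fingers stand clear at both sides.

```bash
python3 - <<'E'
from h import *
st=env.read_state();c=cam('wrist',st);im=cv2.imread('pics/w1.png')
g=cv2.cvtColor(im,cv2.COLOR_BGR2GRAY);m=(g<60).astype(np.uint8);m[:150]=0;m[246:]=0;m[:,:235]=0;m[:,290:]=0
n,l,s,ce=cv2.connectedComponentsWithStats(m);print(s,ce)
m2=(g<60)[246:262,255:280];print(np.argwhere(m2).mean(0)+[246,255])
i=1+s[1:,4].argmax();ys,xs=np.where(l==i)
for r in range(ys.min(),ys.max()+1,4):print(r,xs[ys==r].min(),xs[ys==r].max())
tip=onz(c,266,254,.125)
for r in(ys.max(),):print('front',onz(c,xs[ys>r-8].mean(),r,.12))
print(tip)
E
```

```text
[[     0      0    512    384 196002]
 [   255    163     18     42    606]] [[255.47659718 191.52229059]
 [263.06930693 184.29042904]]
[252.86111111 265.29166667]
163 259 266
167 256 268
171 256 269
175 256 270
179 256 270
183 257 270
187 256 270
191 256 270
195 255 272
199 255 272
203 257 270
front [ 0.44179845 -0.29651514  0.12      ]
[ 0.40250864 -0.3212134   0.125     ]
```

```bash
python3 - <<'E'
from h import *
st=env.read_state();c=cam('wrist',st);print(st['position'],c[1],c[0]['mount'])
Rt=R.from_rotvec(st['tool_rot'])
for p in[(263.5,204,.12),(265.3,253,.125),(256,204,.12)]:
    print(Rt.inv().apply(onz(c,*p)-st['position']))
E
```

```text
[ 0.44969809 -0.28228841  0.24225657] [ 0.51230793 -0.24862255  0.40443729] [[-1.43618580e-04  9.65881827e-01  2.58983158e-01  7.09707263e-02]
 [ 9.99999447e-01  4.08544415e-04 -9.69125278e-04  1.35584612e-03]
 [-1.04186662e-03  2.58982876e-01 -9.65881351e-01 -1.62226029e-01]
 [ 0.00000000e+00  0.00000000e+00  0.00000000e+00  1.00000000e+00]]
[-0.01379168  0.00833566  0.12226169]
[-0.05915269  0.01013042  0.11728946]
[-0.0137895   0.00161913  0.12226459]
```

Call:
{"method": "play_rows", "body": {"dp": [[0.0025,0.007,0],[0,0,0.02],[0,0,0.02],[0,0,0.02],[0,0,0.02],[0,0,0.02],[0,0,0.02],[0,0,0.02],[0,0,0.018],[0,0,0]], "dr": [[0,0,-2],[0,0,0],[0,0,0],[0,0,0],[0,0,0],[0,0,0],[0,0,0],[0,0,0],[0,0,0],[0,0,0]], "grip": [0.0878,0.0878,0.0878,0.0878,0.0878,0.0878,0.0878,0.0878,0.0878,0.04], "force": 30}}

```text
time: 4.37
position: [0.4538, -0.2861, 0.0818]
tool_rot: [-3.016, -0.869, 0.005]
wrist_force: [-0.1, 1.3, -0.2]
opening: 0.0842
grasp_force: 0.0
```

Call:
{"method": "play_rows", "body": {"dp": [[0,0,0],[0,0,0],[0,0,0],[0,0,0],[0,0,0],[0,0,0],[0,0,0],[0,0,0],[0,0,0],[0,0,0]], "dr": [[0,0,0],[0,0,0],[0,0,0],[0,0,0],[0,0,0],[0,0,0],[0,0,0],[0,0,0],[0,0,0],[0,0,0]], "grip": [0.03,0.022,0.016,0.01,0.01,0.01,0.01,0.01,0.01,0.01]}}

```text
time: 5.2
position: [0.4553, -0.2875, 0.0846]
tool_rot: [-3.02, -0.866, 0.0]
wrist_force: [-0.7, -0.5, 0.1]
opening: 0.0178
grasp_force: 0.0
```

Call:
{"method": "play_rows", "body": {"dp": [[0,0,0],[0,0,0],[0,0,0],[0,0,0],[0,0,0]], "dr": [[0,0,0],[0,0,0],[0,0,0],[0,0,0],[0,0,0]], "grip": [0.005,0.005,0.005,0.005,0.005], "force": 45}}

```text
time: 5.62
position: [0.4552, -0.2875, 0.0846]
tool_rot: [-3.02, -0.866, 0.0]
wrist_force: [-0.4, -0.5, 0.3]
opening: 0.0152
grasp_force: 45.0
```

Call:
{"method": "play_rows", "body": {"dp": [[0,0,-0.01],[0,0,-0.02],[0,0,-0.03],[0,0,-0.03],[0,0,-0.03],[0,0,-0.03],[0,0,-0.03],[0,0,-0.03],[0,0,-0.03],[0,0,0]], "dr": [[0,0,0],[0,0,0],[0,0,0],[0,0,0],[0,0,0],[0,0,0],[0,0,0],[0,0,0],[0,0,0],[0,0,0]], "grip": [0.005,0.005,0.005,0.005,0.005,0.005,0.005,0.005,0.005,0.005]}}

```text
time: 6.45
position: [0.456, -0.2897, 0.33]
tool_rot: [3.016, 0.863, 0.007]
wrist_force: [0.6, -0.4, -2.6]
opening: 0.0143
grasp_force: 45.0
```

```bash
python3 - <<'E'
from h import *
st=env.read_state();print(st['position'],st['opening'],st['grasp_force'],st['joints'].round(2))
th=np.radians(30);tz=[np.sin(th),0,-np.cos(th)]
# observe pose over rail: vertical->tilted, tool y yaw ~0
Rt=Rz_y(np.radians(1.5),tz)
print(rows([.50,-.03,.33],Rt,st), Rt.as_matrix().round(2))
print(R.from_rotvec(st['tool_rot']).as_matrix().round(3))
E
```

```text
[ 0.45595128 -0.2896837   0.32997395] 0.014342908651639587 44.99448537826538 [-0.5   0.41  1.36  1.7  -0.41  1.36 -0.09]
(array([ 0.17472436, -0.19709644, -0.0005531 ]), array([-27.27247554,  14.80449572, -58.36558654]), np.float64(9.232152806123779)) [[-0.03  0.87  0.5 ]
 [ 1.    0.03 -0.  ]
 [-0.02  0.5  -0.87]]
[[ 0.849  0.529  0.006]
 [ 0.529 -0.849 -0.003]
 [ 0.003  0.006 -1.   ]]
```

Call:
{"method": "play_rows", "body": {"dp": [[0.025,-0.028,0],[0.025,-0.028,0],[0.025,-0.028,0],[0.025,-0.028,0],[0.025,-0.028,0],[0.025,-0.028,0],[0.025,-0.028,0],[0,0,0],[0,0,0],[0,0,0]], "dr": [[0,0,0],[0,0,0],[0,0,0],[0,0,0],[0,0,0],[0,0,0],[0,0,0],[-2.7,1.5,-5.8],[-2.7,1.5,-5.8],[-2.7,1.5,-5.8]], "grip": [0.005,0.005,0.005,0.005,0.005,0.005,0.005,0.005,0.005,0.005]}}

```text
time: 7.28
position: [0.4972, -0.0283, 0.3224]
tool_rot: [2.779, 1.223, 0.135]
wrist_force: [-2.6, -0.4, -4.5]
opening: 0.0154
grasp_force: 45.0
```

Call:
{"method": "play_rows", "body": {"dp": [[0,0,0],[0,0,0],[0,0,0],[0,0,0],[0,0,0],[0,0,0],[0,0,0],[0,0,0]], "dr": [[-2.7,1.5,-5.8],[-2.7,1.5,-5.8],[-2.7,1.5,-5.8],[-2.7,1.5,-5.8],[-2.7,1.5,-5.8],[-2.7,1.5,-5.8],[-2.7,1.5,-5.8],[0,0,0]], "grip": [0.005,0.005,0.005,0.005,0.005,0.005,0.005,0.005]}}

```text
time: 7.95
position: [0.4943, -0.0334, 0.3217]
tool_rot: [1.968, 1.929, 0.479]
wrist_force: [-0.4, -1.3, -2.4]
opening: 0.0147
grasp_force: 45.0
```

```bash
python3 - <<'E'
from h import *
st=env.read_state();im=imaging.grab_frame('wrist');cv2.imwrite('pics/w2.png',im)
cv2.imwrite('pics/s2.png',cv2.resize(imaging.grab_frame('side')[120:240,200:330],None,fx=5,fy=5,interpolation=cv2.INTER_CUBIC))
np.save('w2.npy',np.r_[st['position'],st['tool_rot']])
print(st['time'],st['position'],R.from_rotvec(st['tool_rot']).as_matrix().round(3),st['joints'].round(2))
E
```

```text
7.95 [ 0.49431288 -0.03343886  0.32169819] [[ 0.02   0.884  0.467]
 [ 1.    -0.018 -0.009]
 [ 0.001  0.468 -0.884]] [-0.79 -0.29  0.59  2.16  0.37  0.77 -0.41]
```

View pics/w2.png

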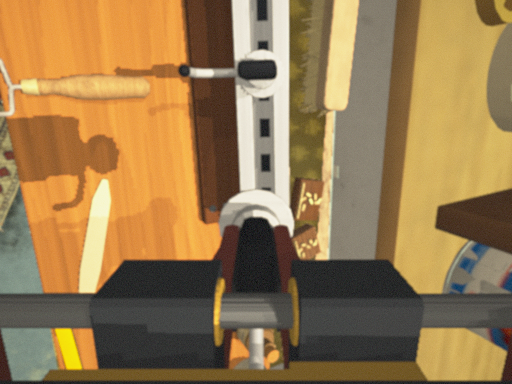

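View pics/s2.png

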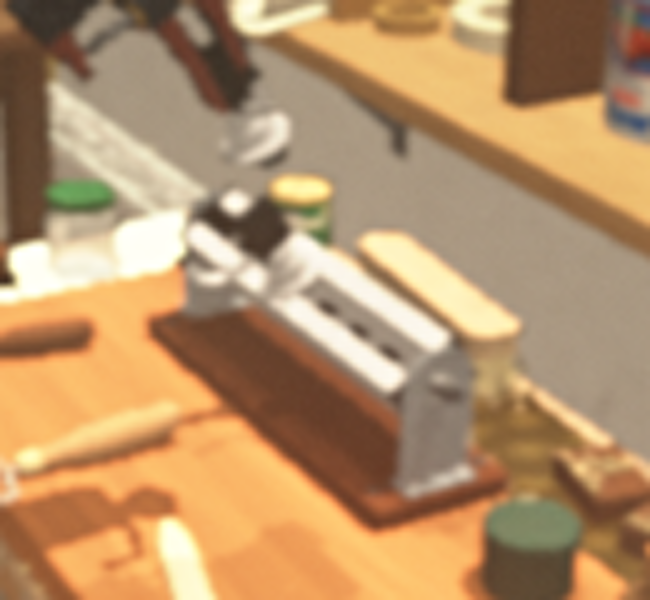

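The wrist view shows the rail's face at columns ~236–288, the slot near column 264, the fitted grip at (239–276,69), its tip at (185,70) and the loose hook's cup at (256,210). The side crop shows the rail's profile at its near end, and the held hook above.

```bash
python3 - <<'E'
from h import *
im=cv2.imread('pics/w2.png');g=cv2.cvtColor(im,cv2.COLOR_BGR2GRAY)
for r in(20,40,105,127,145,162,175):print(r,'x226:',' '.join(map(str,g[r,226:296])))
m=(g<60);
sub=m[55:85,232:285];ys,xs=np.where(sub);print('grip',xs.min()+232,xs.max()+232,ys.min()+55,ys.max()+55)
sub=m[60:80,178:192];ys,xs=np.where(sub);print('tip',xs.mean()+178,ys.mean()+60,len(xs))
t=cv2.imread('pics/top0.png');tg=cv2.cvtColor(t,cv2.COLOR_BGR2GRAY)
for u in(220,265):print(u,'v155:',' '.join(map(str,tg[155:190,u])))
print('tipcol u=238:',' '.join(map(str,tg[175:202,238])))
ct=cam('top');print('shelf',onz(ct,243,155,.3))
E
```

```text
20 x226: 55 46 49 50 46 70 125 199 228 228 230 228 228 228 228 230 229 230 232 233 232 231 228 212 179 175 167 162 148 138 123 102 80 80 84 80 90 92 96 94 99 118 136 144 149 151 185 218 230 229 229 229 230 230 230 231 233 232 232 232 237 238 216 140 91 81 83 87 89 80
40 x226: 60 54 55 47 54 53 73 140 209 232 233 229 230 231 230 229 230 232 233 231 232 231 233 225 197 177 169 163 150 146 144 138 126 125 120 119 120 120 122 117 117 120 133 144 142 151 171 216 231 232 231 231 231 229 230 231 233 234 232 234 237 239 223 151 96 82 85 84 92 91
105 x226: 55 55 57 51 63 50 54 51 54 76 142 213 234 236 233 231 230 229 229 232 234 234 233 233 236 229 200 170 167 160 148 141 143 146 142 139 138 140 146 142 140 142 141 141 143 139 143 172 220 236 236 233 231 230 231 231 233 233 234 236 235 235 209 139 92 88 97 95 96 98
127 x226: 48 52 57 51 54 53 54 48 52 54 77 143 212 234 235 232 230 228 228 229 231 232 231 231 234 234 226 196 168 160 150 146 139 116 75 42 25 35 34 36 44 33 46 88 120 135 143 158 207 232 232 232 230 230 229 231 232 233 234 233 233 232 211 152 117 120 116 116 119 116
145 x226: 57 
[... 597 characters left out ...]
0 229 229 229 233 232 233 236 236 217 180 165 153 148 141 143 144 143 142 140 139 139 141 140 140 138 140 140 140 167 213 231 230 230 230 231 229 231 231 233 233 231 232 225 184 129 103 97 98 98 98
grip 232 275 55 84
tip 184.47368421052633 69.45263157894738 95
220 v155: 139 132 133 128 139 168 186 199 210 212 209 195 153 120 125 141 161 187 203 205 191 150 101 74 67 69 72 74 75 76 88 120 153 167 170
265 v155: 105 106 105 108 125 149 173 188 198 204 203 186 143 107 115 134 148 174 203 210 207 193 145 92 66 65 70 71 70 70 86 123 158 173 177
tipcol u=238: 72 66 60 58 65 84 103 114 121 134 155 171 178 182 178 161 125 99 103 119 131 141 144 141 139 138 134
shelf [0.61726826 0.05032983 0.3       ]
```

```bash
cat > fit.py <<'E'
from h import *
from scipy.optimize import least_squares
w=np.load('w2.npy');W=cam('wrist',dict(position=w[:3],tool_rot=w[3:]));T=cam('top');S=cam('side')
g=lambda x,y:(195+(x-480)*100/320,150+y*45/144)
s=lambda x,y:(200+x/5,120+y/5)
# (cam,px,(x,z) in rail cross-section, weight)
obs=[(W,(237,127),(-.028,0)),(W,(288.7,127),(.028,0)),(W,(253,127),(-.0115,0)),(W,(273.7,127),(.0115,0)),
(W,(232.6,20),(-.028,0)),(W,(288.5,20),(.028,0)),(W,(257.5,69),(0,.068)),(W,(184.5,69.5),(-.061,.073)),
(W,(238.8,175),(-.028,0)),(W,(289,175),(.028,0)),(T,(220,159.7),(.028,0)),(T,(220,176.3),(-.028,0)),(T,(265,160),(.028,0)),(T,(265,177.3),(-.028,0)),
(T,(238.1,191.2),(-.061,.073)),(S,s(395,390),(-.028,0)),(S,s(448,345),(.028,0))]
def frame(p):
    return (R.from_euler('z',p[3])*R.from_euler('y',-p[2])).as_matrix()
def res(p,full=False):
    A=frame(p);o=np.array([p[0],.046,p[1]]);out=[]
    for c,uv,(x,z) in obs:
        e,d=ray(c,*uv);e2=A.T@(e-o);d2=A.T@d
        q=np.array([x-e2[0],z-e2[2]]);dd=np.array([d2[0],d2[2]]);dd/=np.linalg.norm(dd)
        out.append((q[0]*dd[1]-q[1]*dd[0])*1000/(1 if c is W else 1.5 if c is T else 3))
    return np.array(out)
if __name__=='__main__':
    print(imaging.camera_model('wrist')['mount'][:3,3])
    f=least_squares(res,[.596,.142,np.radians(30),0],loss='soft_l1');p=f.x
    print(p[:2],np.degrees(p[2:]));print(res(p).round(1))
    A=frame(p);o=np.array([p[0],.046,p[1]])
    # fitted grip y, rail ends along rail y from top view
    def yon(c,uv,x,z):
        e,d=ray(c,*uv);e2=A.T@(e-o);d2=A.T@d;return e2[1]+d2[1]*(z-e2[2])/d2[2]
    print('fitted y',yon(W,(257.5,69),0,.068),yon(W,(184.5,69.5),0,.073),yon(T,(238.1,191.2),0,.073),'ends',yon(T,g(503,60),0,0),yon(T,g(770,60),0,0))
    n1=np.cross(ray(W,395,150)[1],ray(W,408,20)[1]);n2=np.cross(ray(S,*s(300,60))[1],ray(S,*s(600,225))[1])
    d=np.cross(n1,n2);d/=np.linalg.norm(d);P=np.linalg.lstsq(np.array([n1,n2,d]),np.array([n1@W[1],n2@S[1],0]),rcond=None)[0]
    print('shelf edge',P+d*(0-P[1])/d[1],d)
E
python3 fit.py
```

```text
[ 0.06970101  0.00087301 -0.16179328]
[0.59663224 0.14750034] [31.54101181  0.68560953]
[ 0.1 -0.3  0.9  0.2  0.3 -0.3 -0.3  0.1 -0.2  0.   5.9 -1.8  6.8 -2.8
 -0.5  0.9 -2.4]
fitted y 0.019051462774517303 0.02027977750438106 0.022119072147246815 ends 0.16301268396743487 -0.15989644163577815
shelf edge [0.67330962 0.         0.25763337] [ 0.0383448   0.99894378 -0.02531787]
```

```bash
cat >> h.py <<'E'
RP=np.array([.5966,.1475]);TI=np.radians(31.5);YW=np.radians(.7)
A=(R.from_euler('z',YW)*R.from_euler('y',-TI)).as_matrix();O=np.array([RP[0],.046,RP[1]])
def tgt(x,y,z,turn=0):
    "TCP at rail coords; turn deg of hook about rail z, 0 = hook x along rail y"
    M=A@np.array([[0,1,0],[1,0,0],[0,0,-1.]]).T
    return O+A@np.array([x,y,z]),R.from_matrix(M)*R.from_euler('z',turn,degrees=True)
def inrail(st):
    p=A.T@(st['position']-O);M=R.from_matrix(tgt(0,0,0)[1].as_matrix()).inv()*R.from_rotvec(st['tool_rot'])
    return p.round(4),M.as_rotvec(degrees=True).round(2)
E
python3 - <<'E'
from h import *
st=env.read_state();print(rows(*tgt(0,-.075,.09),st));print(inrail(st))
E
```

```text
(array([0.00314826, 0.00215938, 0.11277516]), array([-3.68956528,  0.88515467, -2.02510441]), np.float64(2.7059895143801187))
(array([ 0.005 , -0.0765,  0.2027]), array([ 3.69, -0.89,  2.03]))
```

Call:
{"method": "play_rows", "body": {"dp": [[0,0,0.02],[0,0,0.025],[0,0,0.025],[0,0,0.025],[0.003,0.002,0.018],[0,0,0],[0,0,0]], "dr": [[0,0,0],[0,0,0],[0,0,0],[0,0,0],[-1.8,0.4,-1.0],[-1.9,0.5,-1.0],[0,0,0]], "grip": [0.005,0.005,0.005,0.005,0.005,0.005,0.005]}}

```text
time: 8.63
position: [0.5507, -0.0252, 0.223]
tool_rot: [1.892, 1.934, 0.542]
wrist_force: [-0.4, -1.4, -2.8]
opening: 0.0148
grasp_force: 45.0
```

```bash
python3 - <<'E'
from h import *
st=env.read_state();im=imaging.grab_frame('wrist');cv2.imwrite('pics/w3.png',im)
np.save('w3.npy',np.r_[st['position'],st['tool_rot']])
print(st['time'],inrail(st),rows(*tgt(0,-.075,.09),st),st['joints'].round(2),st['wrist_force'])
E
```

```text
8.6333 (array([-0.0004, -0.0706,  0.0888]), array([ 0.06,  0.18, -0.5 ])) (array([-0.00437484,  0.00040944, -0.001226  ]), array([-0.06113579, -0.17636204,  0.50063429]), np.float64(0.10939547226086721)) [-0.92 -0.03  0.88  2.28  0.09  0.33 -0.09] [-0.35475762 -1.43572696 -2.80409544]
```

View pics/w3.png

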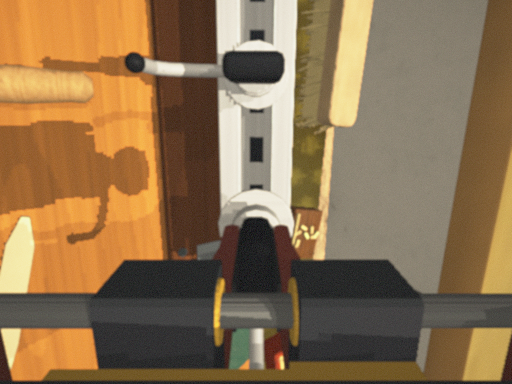

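The tool now sits over the slot: rail edges are at about 218–294, slot near 256, cup centre near 256, fitted grip at (223–284,67) and its tip at (134,62).

```bash
python3 - <<'E'
from h import *
im=cv2.imread('pics/w3.png');g=cv2.cvtColor(im,cv2.COLOR_BGR2GRAY).astype(float)
def cross(r,a,b,th):
    x=g[r-1:r+2].mean(0);k=[i+(th-x[i])/(x[i+1]-x[i]) for i in range(a,b) if (x[i]-th)*(x[i+1]-th)<0];return np.round(k,1)
for r in(20,110,130,150,165,180):print(r,cross(r,205,310,190))
for r in(205,212):print('cup',r,cross(r,205,310,170))
red=(im[:,:,2].astype(int)-im[:,:,1]>25)&(g<110)
for r in(240,250,258):x=np.where(red[r,200:310])[0]+200;print('fingers',r,x.min(),x.max(),cross(r,205,310,55))
for r in (60,67,75):print('fgrip',r,cross(r,212,300,90))
E
```

```text
20 [216.8 240.5 273.4 296.2]
110 [219.3 240.7 271.5 293.2]
130 [219.4 241.2 271.3 292.4]
150 [219.8 241.3 270.9 291.2]
165 [220.1 241.3 270.6 291.3]
180 [220.4 241.3 270.4 290.4]
cup 205 [220.9 225.2 226.5 242.9 247.  250.2 259.8 289.9]
cup 212 [222.3 224.7 226.5 245.2 291. ]
fingers 240 200 305 [208.8 209.1 222.4 226.7 276.8 278.6 279.2 288.1 289.6]
fingers 250 218 309 [218.5 225.9 226.3 277.7 280.8 281.4 284.2 286.8 289.9 290.1 291.7 292.2]
fingers 258 214 309 [213.7 281.3 282.8 284.5 286.6 287.4 290.1 298.2]
fgrip 60 [216.3 222.3 283.1 296.3 299.9]
fgrip 67 [283.  296.  299.2]
fgrip 75 [223.2 281.1]
```

Call:
{"method": "play_rows", "body": {"dp": [[-0.004,0,0],[0,0,0.012],[0,0,0.012],[0,0,0.012],[0,0,0.003],[0,0,0.003],[0,0,0.003],[0,0,0.003],[0,0,0]], "dr": [[0,0,0.5],[0,0,0],[0,0,0],[0,0,0],[0,0,0],[0,0,0],[0,0,0],[0,0,0],[0,0,0]], "grip": [0.005,0.005,0.005,0.005,0.005,0.005,0.005,0.005,0.005]}}

```text
time: 9.43
position: [0.5781, -0.0298, 0.1851]
tool_rot: [1.901, 1.922, 0.553]
wrist_force: [-3.3, 1.6, 3.1]
opening: 0.0148
grasp_force: 45.0
```

```bash
python3 - <<'E'
from h import *
st=env.read_state();f=A.T@(st['wrist_force']-[-.35,-1.4,-2.8]);print(st['time'],inrail(st),f.round(1),st['wrist_torque'].round(2))
E
```

```text
9.4333 (array([ 0.0031, -0.0755,  0.0422]), array([-0.24,  0.31,  0.14])) [0.6 3.1 6.6] [0.3  0.86 0.25]
```

Call:
{"method": "play_rows", "body": {"dp": [[0,0,-0.005],[0,0,-0.005],[0,0,0],[0,0,0]], "dr": [[0,0,0],[0,0,0],[0,0,0],[0,0,0]], "grip": [0.005,0.005,0.005,0.005]}}

```text
time: 9.77
position: [0.5724, -0.0298, 0.1934]
tool_rot: [1.9, 1.923, 0.552]
wrist_force: [0.7, -0.5, -2.7]
opening: 0.015
grasp_force: 45.0
```

```bash
python3 - <<'E'
from h import *
st=env.read_state();f=A.T@(st['wrist_force']-[-.35,-1.4,-2.8]);print(st['time'],inrail(st),f.round(1))
im=imaging.grab_frame('wrist');cv2.imwrite('pics/w4.png',im);st=env.read_state();print(inrail(st))
g=cv2.cvtColor(im,cv2.COLOR_BGR2GRAY).astype(float)
def cross(r,a,b,th):
    x=g[r-1:r+2].mean(0);k=[i+(th-x[i])/(x[i+1]-x[i]) for i in range(a,b) if (x[i]-th)*(x[i+1]-th)<0];return np.round(k,1)
for r in(60,130,150,165,180,190):print(r,cross(r,195,325,190))
for r in(205,212,218,224,230):print('cup',r,cross(r,195,325,170))
s=imaging.grab_frame('side')
im2=np.zeros((600,800,3),np.uint8);im2[:,:400]=cv2.resize(s[145:245,230:297],(400,600),interpolation=cv2.INTER_CUBIC);im2[:,400:]=cv2.resize(im[90:270,196:316],(400,600),interpolation=cv2.INTER_CUBIC);cv2.imwrite('pics/c4.png',im2)
E
```

```text
9.7667 (array([ 0.0025, -0.0755,  0.0523]), array([-0.24,  0.3 ,  0.09])) [ 1.   0.9 -0.5]
(array([ 0.0023, -0.0755,  0.0521]), array([-0.22,  0.29,  0.07]))
60 [278.5 294. ]
130 [207.1 232.7 267.8 292.4]
150 [207.9 233.2 267.5 292.2]
165 [208.6 233.5 267.6 291.4]
180 [225.6 226.2 229.9 231.  267.5 291.5 324. ]
190 [261.9 267.5 291.2 323.5]
cup 205 [244.1 259.7 290.6 321.4]
cup 212 [221.9 229.2 246.2 291.1 320.9]
cup 218 [266.2 292.6 325. ]
cup 224 [270.4 293.6 297.7 300.7 323.7]
cup 230 [288.6 292.6 296.6 299.4 322.3]
```

View pics/c4.png

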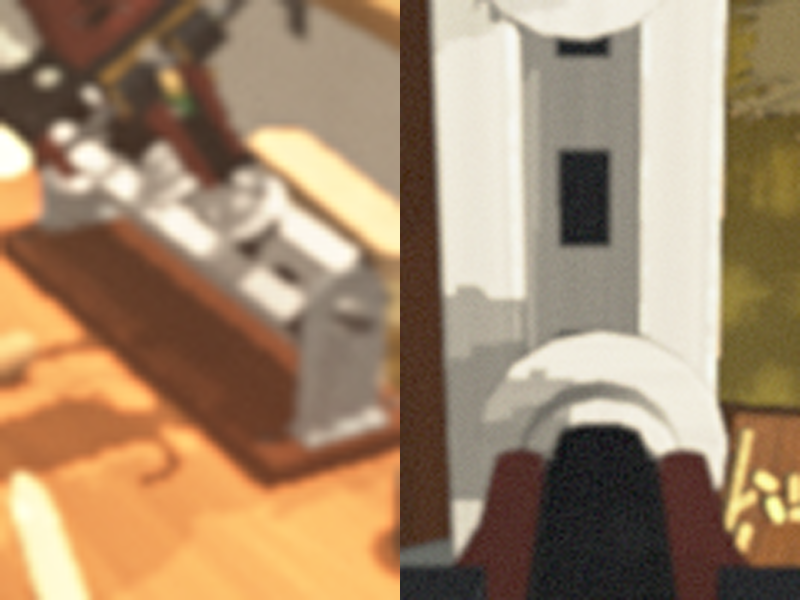

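The composite shows the cup centre at column ~256 and the slot's middle at ~250.3, so the hook sits about 4 mm too far up the slope. I'll shift it down before pressing.

Call:
{"method": "play_rows", "body": {"dp": [[0,-0.0036,0],[0,0,0],[0,0,0]], "dr": [[0,0,0],[0,0,0],[0,0,0]], "grip": [0.005,0.005,0.005]}}

```text
time: 10.12
position: [0.5683, -0.0307, 0.1903]
tool_rot: [1.901, 1.923, 0.549]
wrist_force: [-0.7, -1.2, -3.2]
opening: 0.0146
grasp_force: 45.0
```

```bash
cat > chk.py <<'E'
from h import *
st=env.read_state();f=A.T@(st['wrist_force']-[-.35,-1.4,-2.8]);print(st['time'],inrail(st),f.round(1))
im=imaging.grab_frame('wrist')
g=cv2.cvtColor(im,cv2.COLOR_BGR2GRAY).astype(float)
def cross(r,a,b,th):
    x=g[r-1:r+2].mean(0);k=[i+(th-x[i])/(x[i+1]-x[i]) for i in range(a,b) if (x[i]-th)*(x[i+1]-th)<0];return np.round(k,1)
for r in(130,150,165):print(r,cross(r,195,325,190))
for r in(205,212,218):print('cup',r,cross(r,195,325,170))
E
python3 chk.py
```

```text
10.1167 (array([-0.0026, -0.0763,  0.0517]), array([-0.13,  0.2 ,  0.09])) [-0.5  0.2 -0.2]
130 [215.  240.7 276.1 300.3]
150 [215.7 240.9 275.9 300.2]
165 [216.3 241.3 275.7 299.4]
cup 205 [226.3 250.9 259.4 298.7]
cup 212 [221.9 229.2 244.7 298.2]
cup 218 [266.2 297.9 303.9 305.3]
```

Call:
{"method": "play_rows", "body": {"dp": [[0,0.0013,0],[0,0,0.003],[0,0,0.003],[0,0,0.002],[0,0,0],[0,0,0]], "dr": [[0,0,0],[0,0,0],[0,0,0],[0,0,0],[0,0,0],[0,0,0]], "grip": [0.005,0.005,0.005,0.005,0.005,0.005]}}

```text
time: 10.67
position: [0.574, -0.0308, 0.1844]
tool_rot: [1.901, 1.922, 0.549]
wrist_force: [-0.4, 0.6, -2.3]
opening: 0.0146
grasp_force: 45.0
```

```bash
python3 chk.py
```

```text
10.6667 (array([-0.0008, -0.0766,  0.0438]), array([-0.15,  0.18,  0.1 ])) [0.2 2.  0.4]
130 [210.7 237.3 274.1 299.4]
150 [211.5 237.6 273.8 298.6]
165 [211.9 237.8 273.7 298.4]
cup 205 [226.7 260.3 297.6]
cup 212 [221.9 232.1 246.4 297.1]
cup 218 [266.1 296.7]
```

Call:
{"method": "play_rows", "body": {"dp": [[0,0,0.002],[0,0,0.002],[0,0,0.002],[0,0,0]], "dr": [[0,0,0],[0,0,0],[0,0,0],[0,0,0]], "grip": [0.005,0.005,0.005,0.005]}}

```text
time: 11.05
position: [0.5772, -0.0304, 0.1791]
tool_rot: [1.9, 1.923, 0.549]
wrist_force: [-0.1, 0.1, -2.8]
opening: 0.0148
grasp_force: 45.0
```

```bash
python3 chk.py
```

```text
11.05 (array([-0.0008, -0.0762,  0.0376]), array([-0.15,  0.2 ,  0.07])) [ 0.3  1.5 -0.1]
130 [209.3 236.7 274.6 301. ]
150 [210.1 237.2 274.2 300.3]
165 [210.6 237.4 274.1 299.5]
cup 205 [226.8 246.1 260.3 298.6]
cup 212 [222.2 229.3 245.4 298.7]
cup 218 [266.2 298.4]
```

Call:
{"method": "play_rows", "body": {"dp": [[0,0,0.002],[0,0,0.002],[0,0,0.002],[0,0,0.001],[0,0,0]], "dr": [[0,0,0],[0,0,0],[0,0,0],[0,0,0],[0,0,0]], "grip": [0.005,0.005,0.005,0.005,0.005]}}

```text
time: 11.52
position: [0.5808, -0.0304, 0.1733]
tool_rot: [1.9, 1.923, 0.549]
wrist_force: [-2.0, 0.7, 0.6]
opening: 0.0147
grasp_force: 45.0
```

```bash
python3 chk.py | head -1
```

```text
11.5167 (array([-0.0008, -0.0762,  0.0307]), array([-0.15,  0.21,  0.09])) [0.4 2.1 3.7]
```

Call:
{"method": "play_rows", "body": {"dp": [[0,0,0.002],[0,0,0.002],[0,0,0.001],[0,0,0]], "dr": [[0,0,0],[0,0,0],[0,0,0],[0,0,0]], "grip": [0.005,0.005,0.005,0.005]}}

```text
time: 11.9
position: [0.5834, -0.0304, 0.1691]
tool_rot: [1.901, 1.923, 0.549]
wrist_force: [-4.6, 1.0, 2.0]
opening: 0.0147
grasp_force: 45.0
```

```bash
python3 chk.py | head -1
```

```text
11.9 (array([-0.0007, -0.0762,  0.0258]), array([-0.16,  0.21,  0.09])) [-1.1  2.4  6.3]
```

Call:
{"method": "play_rows", "body": {"dp": [[0,0,0.001],[0,0,0.001],[0,0,0.0007],[0,0,0]], "dr": [[0,0,0],[0,0,0],[0,0,0],[0,0,0]], "grip": [0.005,0.005,0.005,0.005]}}

```text
time: 12.28
position: [0.5848, -0.0304, 0.1668]
tool_rot: [1.9, 1.923, 0.549]
wrist_force: [-4.5, 1.1, 3.7]
opening: 0.0149
grasp_force: 45.0
```

```bash
python3 chk.py | head -1
```

```text
12.2833 (array([-0.0007, -0.0762,  0.0231]), array([-0.17,  0.21,  0.08])) [-0.1  2.5  7.6]
```

Call:
{"method": "play_rows", "body": {"dp": [[0,0,0.0008],[0,0,0],[0,0,0],[0,0,0],[0,0,0],[0,0,0]], "dr": [[0,0,0],[0,0,4],[0,0,5],[0,0,5],[0,0,4],[0,0,0]], "grip": [0.005,0.005,0.005,0.005,0.005,0.005]}}

```text
time: 12.83
position: [0.5859, -0.03, 0.1668]
tool_rot: [2.22, 1.626, 0.64]
wrist_force: [-6.6, 0.4, 5.7]
opening: 0.0147
grasp_force: 45.0
```

```bash
python3 chk.py | head -1; python3 -c "
from h import *
print(env.read_state()['joints'].round(2))"
```

```text
12.8333 (array([ 0.0002, -0.0759,  0.0225]), array([-0.21,  0.26, 18.32])) [-0.8  1.8 10.4]
[-0.67  0.2   0.72  2.27 -0.74  0.22  0.39]
```

Call:
{"method": "play_rows", "body": {"dp": [[0,0,0],[0,0,0],[0,0,0],[0,0,0],[0,0,0],[0,0,0]], "dr": [[0,0,4],[0,0,5],[0,0,5],[0,0,5],[0,0,5],[0,0,0]], "grip": [0.005,0.005,0.005,0.005,0.005,0.005]}}

```text
time: 13.38
position: [0.5861, -0.03, 0.1669]
tool_rot: [2.583, 1.161, 0.741]
wrist_force: [-6.3, 0.9, 6.2]
opening: 0.0148
grasp_force: 45.0
```

```bash
python3 chk.py | head -1; python3 -c "
from h import *
print(env.read_state()['joints'].round(2))"
```

```text
13.3833 (array([ 0.0004, -0.0758,  0.0225]), array([-0.16,  0.31, 42.37])) [-0.3  2.4 10.8]
[-0.76  0.22  0.83  2.27 -0.86  0.24  0.08]
```

Smooth turning with steady force. I'll go on to 90°.

Call:
{"method": "play_rows", "body": {"dp": [[0,0,0],[0,0,0],[0,0,0],[0,0,0],[0,0,0],[0,0,0]], "dr": [[0,0,4],[0,0,5],[0,0,5],[0,0,5],[0,0,5],[0,0,0]], "grip": [0.005,0.005,0.005,0.005,0.005,0.005]}}

```text
time: 13.93
position: [0.5861, -0.03, 0.1669]
tool_rot: [2.859, 0.618, 0.816]
wrist_force: [-6.0, 0.8, 6.6]
opening: 0.0148
grasp_force: 45.0
```

```bash
python3 chk.py | head -1; python3 -c "
from h import *
print(env.read_state()['joints'].round(2))"
```

```text
13.9333 (array([ 0.0003, -0.0759,  0.0225]), array([-0.09,  0.34, 66.37])) [ 0.1  2.3 10.9]
[-0.83  0.24  0.93  2.28 -0.96  0.27 -0.24]
```

Call:
{"method": "play_rows", "body": {"dp": [[0,0,0],[0,0,0],[0,0,0],[0,0,0],[0,0,0],[0,0,0]], "dr": [[0,0,4.5],[0,0,5],[0,0,5],[0,0,5],[0,0,4.5],[0,0,0]], "grip": [0.005,0.005,0.005,0.005,0.005,0.005]}}

```text
time: 14.48
position: [0.586, -0.03, 0.1668]
tool_rot: [-3.013, -0.011, -0.857]
wrist_force: [-5.1, 1.0, 5.2]
opening: 0.015
grasp_force: 45.0
```

```bash
python3 chk.py | head -1; python3 -c "
from h import *
print(env.read_state()['joints'].round(2),env.read_state()['wrist_torque'])"
```

```text
14.4833 (array([ 0.0003, -0.0759,  0.0225]), array([-2.000e-02,  3.700e-01,  9.034e+01])) [0.1 2.4 9.3]
[-0.87  0.25  0.97  2.28 -1.    0.28 -0.61] [0.19399514 0.71021543 0.14781227]
```

Call:
{"method": "play_rows", "body": {"dp": [[0,0,-0.0015],[0,0,-0.0015],[0,0,-0.0015],[0,0,0],[0,0,0],[0,0,0],[0,0,0],[0,0,0],[0,0,0]], "dr": [[0,0,0],[0,0,0],[0,0,0],[0,0,0],[0,0,0],[0,0,0],[0,0,0],[0,0,0],[0,0,0]], "grip": [0.005,0.005,0.005,0.005,0.02,0.03,0.04,0.045,0.045]}}

```text
time: 15.28
position: [0.5828, -0.0305, 0.1699]
tool_rot: [-3.016, -0.018, -0.855]
wrist_force: [-0.1, -0.7, 0.2]
opening: 0.0427
grasp_force: 0.0
```

Call:
{"method": "play_rows", "body": {"dp": [[0,0,-0.004],[0,0,-0.008],[0,0,-0.012],[0,0,-0.015],[0,0,-0.015],[0,0,-0.015],[0,0,-0.015],[0,0,-0.015],[0,0,0]], "dr": [[0,0,0],[0,0,0],[0,0,0],[0,0,0],[0,0,0],[0,0,0],[0,0,0],[0,0,0],[0,0,0]], "grip": [0.045,0.045,0.045,0.045,0.045,0.045,0.045,0.045,0.045]}}

```text
time: 16.03
position: [0.5433, -0.0282, 0.2117]
tool_rot: [-3.017, -0.019, -0.795]
wrist_force: [0.4, 0.4, -0.5]
opening: 0.0449
grasp_force: 0.0
```

```bash
python3 - <<'E'
from h import *
st=env.read_state();np.save('w5.npy',np.r_[st['position'],st['tool_rot']])
w=imaging.grab_frame('wrist');s=imaging.grab_frame('side');cv2.imwrite('pics/w5.png',w)
print(st['time'],inrail(st),st['joints'].round(2))
im=np.zeros((600,800,3),np.uint8);im[:384,:512]=w;im[384:,:512]=0
im[:384,512:]=cv2.resize(s[145:245,230:305],(288,384),interpolation=cv2.INTER_CUBIC);cv2.imwrite('pics/c5.png',im[:384])
E
```

```text
16.0333 (array([-0.0127, -0.0735,  0.0831]), array([ 2.33, -0.75, 90.26])) [-1.17 -0.03  1.17  2.29 -0.01  0.35 -1.54]
```

View pics/c5.png

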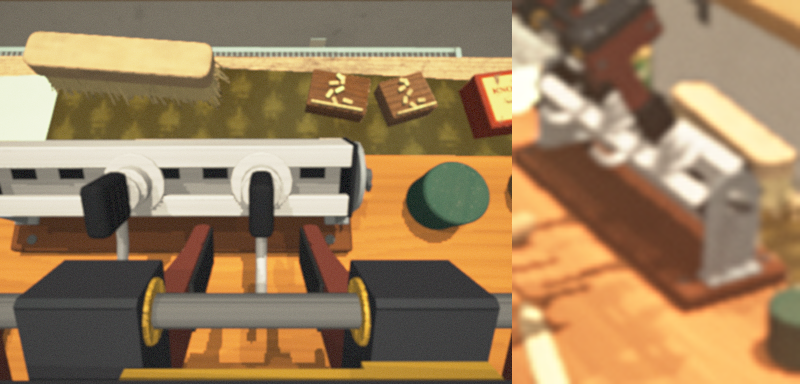

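The loose hook now stands in the rail at (261,185), its arm pointing down the slope parallel to the fitted hook's at (108,200), and the fingers are clear. I'll back off and check seating and spacing.

Call:
{"method": "play_rows", "body": {"dp": [[0,0,-0.015],[0,0,-0.015],[0,0,-0.02],[0,0,-0.02],[0,0,-0.02],[0,0,0],[0,0,0]], "dr": [[0,0,0],[0,0,0],[0,0,0],[0,0,0],[0,0,0],[0,0,0],[0,0,0]], "grip": [0.045,0.045,0.045,0.045,0.045,0.045,0.045]}}

```text
time: 16.72
position: [0.5006, -0.0261, 0.2845]
tool_rot: [-3.013, -0.026, -0.785]
wrist_force: [0.1, 0.9, -1.0]
opening: 0.0451
grasp_force: 0.0
```

```bash
python3 - <<'E'
from h import *
st=env.read_state()
w=imaging.grab_frame('wrist');s=imaging.grab_frame('side');cv2.imwrite('pics/w6.png',w)
print(st['time'],inrail(st),st['joints'].round(2))
im=np.zeros((384,800,3),np.uint8);im[:,:512]=w
im[:,512:]=cv2.resize(s[145:245,230:305],(288,384),interpolation=cv2.INTER_CUBIC);cv2.imwrite('pics/c6.png',im)
c=cam('wrist',st)
for nm,rc in(('new',[0,-.0757]),('fit',[0,.0205])):
  for z in(.028,.068):print(nm,z,[proj(c,O+A@np.array([x,rc[1],z])).round(1) for x in(-.017,.017)],'tip',proj(c,O+A@np.array([-.061,rc[1],.073])).round(1))
g=cv2.cvtColor(w,cv2.COLOR_BGR2GRAY);m=(g<55).astype(np.uint8);m[260:]=0
n,l,sx,ce=cv2.connectedComponentsWithStats(m)
for i in range(1,n):
    if 100<sx[i,4]<5000:print(sx[i],ce[i].round(1))
E
```

```text
16.7167 (array([-0.011 , -0.0709,  0.1674]), array([ 2.9 , -0.67, 90.08])) [-0.89 -0.28  0.71  2.24  0.38  0.63 -1.96]
new 0.028 [array([263.5, 186. ]), array([263.7, 149.8])] tip [263.1 250.6]
new 0.068 [array([263.4, 199.2]), array([263.6, 158.2])] tip [263.1 250.6]
fit 0.028 [array([161.2, 185.5]), array([158. , 149.5])] tip [150.  249.6]
fit 0.068 [array([146.8, 198.6]), array([142.6, 157.9])] tip [150.  249.6]
[ 22  69  15  21 154] [29.1 79. ]
[432  83  80  48 854] [457.8 113.9]
[303 105  46  12 183] [325.9 110.3]
[328 131  10  58 247] [333.  160.5]
[ 32 135  29  53 498] [ 45.9 160.6]
[ 71 152  18   8 137] [ 79.7 155.5]
[108 152  18   8 137] [116.8 155.4]
[  87  153   81   53 1431] [142.7 182. ]
[221 152  17   8 136] [229.  155.5]
[254 153  61  54 942] [273.  181.3]
[297 152  18   8 137] [305.1 155.4]
[384 165  37  40 518] [396.9 189.2]
[169 190  27  15 144] [182.5 198.1]
[191 190  65  18 497] [223.3 196.2]
[198 231  15  29 256] [207.  248.5]
[300 232  15  28 249] [305.1 248.8]
```

View pics/c6.png

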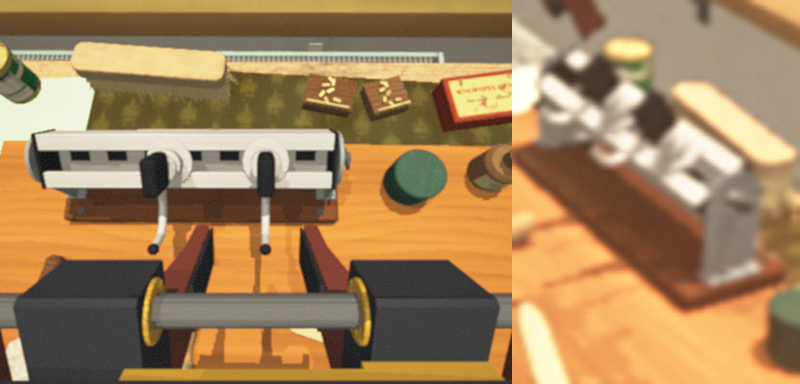

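Both hooks sit alike in the rail: the grips are at (265,175) and (154,175), and both tips are at row 249. They are about 95 mm apart, the rail projects where it was measured, and the robot is clear.

```bash
python3 -c "
from rig import order
print(order.job_done())"
```

```text
the job is handed in; nothing more can be done
None
```

The loose hook is in the rail, caught with its arm pointing down the slope and its grip about 95 mm from the fitted hook's. The job was handed in at about 17 s, with the highest pressing force on the rail about 11 N; no verdict was shown.

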